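# Third hand: hold a mounting foot against the spring stop of a screw-down jig

## Task

On the jig, first turn the knob until its white line points at the black index mark. Then stand the T-shaped aluminium foot flat on the bed, lengthwise between the two low ribs, and push it squarely against the spring stop until the pointer is between the two black gauge marks (about 8 N; never hard against the end), and finish while still holding it pressed there, for a colleague to drive the screws. Leave everything else where it is.

Things in the scene. Friction and masses are not known exactly. Their poses are not given: they have to be found in the camera images.
- jig: Grey jig bed, fixed to the worktop: x +-55 mm, y -180 to +100 mm, top at z = 10 mm of its frame (origin on its underside at worktop level). Two ribs along y (4 to 99 mm), 5 mm high, bound a lane 64 mm wide centred on x = 0. The spring stop stands at the lane's -y end, the knob at y = -145 mm. The foot is pushed along the jig's -y. Place and yaw differ at each start.
- set_knob (a joint): Black bar knob, rad, 0 to 2.6, growing clockwise from above. At 0 its white line points along the jig's -x; at 1.4, the setting wanted (within 0.15), at the black index mark on its round base, nearly along the jig's +y. Starts at 0 to 0.8; stays where left (friction 0.2 N m). A cam carries the whole stop 6 mm towards the jig's +y per rad.
- set_knob_grip (a point): On the knob's vertical axis, 47 mm above the worktop, turning with it. The bar grip runs along this point's x (white line at -x): 42 long, 14 thick, top 7 mm above this point. Below: skirt 44 mm across (top 24 mm above worktop), base 68 mm across. The stop's block (50 mm high, pointer to 56) begins 65 to 80 mm from the axis.
- stop_face (a point): Centre of the spring stop's steel face, 33 mm above the worktop; it looks along the jig's +y. The plate is 50 mm wide, 8 thick, 40 high. A pointer on top reaches back over an aluminium block with two black gauge marks across its top.
- stop_plate (a joint): How far the spring stop is pushed in (m) along the jig's -y: 0 free, end of travel 0.030. Spring 500 N/m, no preload. The pointer's tip is at the first gauge mark at 0.010 (5 N), at the second at 0.022 (11 N), midway at 0.016 (8 N).
- foot_mid (a point): Centre, 32 mm above the underside, of the loose aluminium foot: inverted T, 70 mm long (y), 64 high, 0.13 to 0.27 kg. Flange 44 wide (x), 8 thick, four screw holes; web 12 mm thick in x over the full length, to be gripped. Same either way round. Stands on the worktop left of the jig, in one of two places (timer in the other). On the bed this point is 42 mm above the worktop.
- timer: Bystander to leave alone: bench timer, white, flat box 68 x 62 x 19 mm; origin at the centre of its underside.
- petri_0: Bystander to leave alone: round covered dish, 66 mm across, 15 mm high; origin at the centre of its underside.
- marker_0: Bystander to leave alone: marker pen, 136 mm long, 12 mm thick; origin at the centre of its underside.
- tape_roll_1: Bystander to leave alone: roll of tape lying flat, 60 mm across, 18 mm high; origin at the centre of its underside.
- cup_d: Bystander to leave alone: lidded specimen cup, 60 mm across, 72 mm high; origin at the centre of its underside.
- tip_box: Bystander to leave alone: open pipette-tip box with tips, 74 x 115 x 54 mm; origin at the centre of its underside.
- bottle_c: Bystander to leave alone: small capped reagent bottle, 44 mm across, 110 mm high; origin at the centre of its underside.
- tape_roll_0: Bystander to leave alone: roll of tape lying flat, 68 mm across, 18 mm high; origin at the centre of its underside.
Things that resemble listed ones, but are neither listed nor needed, are in the scene too. Leave any turquoise look-alike of the part that bears foot_mid alone.

How it is judged:
By the outcome, as a careful person would: the job done as asked, in the order asked, and still so for the second after the job is handed in, while the arm keeps its last pose, push and grip.
It also fails if it takes over 51 s, if anything falls off the work surface, if the arm or the gripper's body presses on something with over 40 N, if the wrist force passes 120 N, or if a joint passes its speed limit or range.

## Robot

A 6-joint arm with a two-finger parallel gripper is mounted at the origin on a cart in front of the work surface, level with it; the furniture and walls round the work are solid. World frame = base frame: x ahead of the robot, y to its left, z up, the work surface at z = 0. Lengths are in m, angles in degrees, forces in N, time in s.
With the tool pointing down it reaches from about 0.25 to 0.725 m from the base axis. Payload 4 kg.
Tool frame: the origin (TCP) lies between the finger pads; the fingertips stand 14 mm ahead of it and the grasp point (between the pads) lies 5 mm behind it (tip_extent is the distance from the TCP to the fingertips, in m); z points along the fingers, y is the line along which they close (so a half turn about z gives the same grasp; the last joint's range is limited). The gripper opens to 85 mm and grips with 20 to 120 N. Pads are 22 mm wide; open, the fingers measure 114 mm over their backs; the gripper's body (76 mm by 85 mm) begins 54 mm behind the grasp point. The pads swing forward as they close: fully open they stand 13 mm farther back than shut.
Start: joints at [72.135, 13.785, 0.286, 76.501, 0, 90], TCP at [0.153, 0.476, 0.245] pointing down, gripper open.
Joint ranges: [-155.79, 155.79], [-60.16, 107.12], [-62.33, 73.08], [-114, 123.19], [-81.49, 82.49], [-180, 180]. Speed limits (degrees/s): [159.86, 159.86, 180, 180, 180, 180].

## Interface

Orientations are given as [roll, pitch, yaw] about the fixed x, y, z axes, in that order (R = Rz(yaw) Ry(pitch) Rx(roll)).
In Python, from cell import get_state, read_camera, job_done, find_in, mark_of, tip_extent gives the robot as it stands.
- The arm moves only by the tool play_rows, never from a script. Its argument "commands" is a list of rows, each an object of numbers: "x", "y", "z": the shift along the tool's x, y, z each as a share of 30 mm, from -1 to 1; "turn": the turn about the tool's z as a share of 6 degrees, from -1 to 1. A call has 1 to 10 rows; each row shifts and turns the commanded pose from where the row before left it, along the tool's axes as they then stand; what a row does not reach is not made up. A row lasts 1/10 s, in which the tool goes at most 50 mm and 8.59 degrees, less where a joint would pass 70% of its speed; a pose out of reach is approached as far as the arm can. A call with a number of a shift or a turn outside -1 to 1 is refused whole. A call with a gripper value outside its range is refused whole. "fingers" is the opening, from 0 (shut) to 1 (fully open), set as the call begins (left out, the last holds). The fingers move at their own pace and stop on an object; "squeeze" is the grip in N (left out, the last holds). Time passes only in rows, so rows that do not move let the fingers close. It gives the time, the measured TCP pose, the force, the opening and the grip force at its end, in the units of the state.
- get_state(): the state, without advancing time (a new reading comes with each control period).
- read_camera(name): name is "scene" or "top"; returns a dict with "pixels" (400x640x3 uint8, red, green, blue), "depth" (400x640 float32, m along the optical axis (not along the pixel's ray), 0 where there is no reading), "fx", "fy", "cx", "cy" (pixels), "world_from_camera" (4x4, takes a point from camera to world coordinates). Camera axes: x right, y up, looking along -z (the intrinsics and any distortion apply to the point x, -y, -z); pixel columns grow to the right and rows downward; lengths in m; the calibration is good to about 2 mm. A picture is of the moment at which its call begins.
- job_done(): hands the job in; it is judged then, once.
Trained networks look in the newest picture that a camera, given by its name, has taken for a name from the list of things; names that differ only in an ending like _2 or _b are one class to them, and where a whole thing is asked for, a point or a joint stands for the part that bears it (a point fixed in the world has none). Each returns a list of dicts, best first, with "score" (0 to 1); they miss things now and then, are a little off and sometimes report something else, mostly with a low value. They report only what shows in the picture. A call takes as long as a camera call. They do not tell look-alikes from the thing itself.
- find_in(thing, camera): "location" ([row, column] in pixels, amid what is visible of it).
- mark_of(thing, camera): "location" ([row, column] in pixels: a listed point, or the origin of a listed thing).
The state is a dict: "time_s": time; "qpos": joint angles; "dq": joint speeds; "joint_torque": joint torques, N m; "position": TCP position; "ee_rot": TCP orientation; "force": force on the tool from outside, world axes, zero at the start; "torque": the same for the moment, N m; "grip_width": finger opening in m; "gripper_force": force on a finger pad.
Only numpy, scipy, OpenCV 4.12 (cv2) and the standard library are available. Lean on these libraries where they do the work, as an engineer would, in place of code of your own. Each camera call takes 0.05 s, during which the arm holds its last target. There are 200 camera calls.

## Working session

There is one attempt and no reset: what is moved stays moved. The work goes in short steps, Python scripts to look and compute and a tool call to move; the robot and the scene stay as the last step left them, time stands still between calls to the robot, and variables do not carry over. Pictures are saved under pics/ and viewed, at most 10 in all, crops included, and the job is handed in when it is done.

Besides the shell and the picture viewer there is one more tool, called after ">>>" as a command line: name --argument value ..., lists and objects as JSON in quotes. play_rows: Moves the arm, as the interface text tells. Shift numbers are shares of 30 mm and turn numbers shares of 6 degrees, none past 1 either way. Its arguments: {"type":"object","properties":{"commands":{"type":"array"},"fingers":{"type":"number"},"squeeze":{"type":"number"}},"required":["commands"]}

```bash
mkdir -p pics; cat > h.py <<'E'
import numpy as np, cv2
from cell import *
def world(c,r,col,d=None,z=None):
    T=np.array(c["world_from_camera"]); 
    v=np.array([(col-c["cx"])/c["fx"],-(r-c["cy"])/c["fy"],-1.0])
    if z is not None:
        w=T[:3,:3]@v; return T[:3,3]+w*(z-T[2,3])/w[2]
    if d is None: d=c["depth"][int(round(r)),int(round(col))]
    return T[:3,:3]@(v*d)+T[:3,3]
def pix(c,p):
    T=np.array(c["world_from_camera"]); q=T[:3,:3].T@(np.array(p)-T[:3,3])
    return c["cy"]+c["fy"]*q[1]/q[2]*1.0, c["cx"]-c["fx"]*q[0]/q[2]
def save(c,n,box=None,s=1):
    im=c["pixels"]
    if box: im=im[box[0]:box[1],box[2]:box[3]]
    im=cv2.resize(im,None,fx=s,fy=s,interpolation=cv2.INTER_CUBIC)
    cv2.imwrite("pics/"+n,im[:,:,::-1])
E
python3 - <<'E'
from h import *
print(get_state())
for n in ["top","scene"]:
    c=read_camera(n); save(c,n+"0.png"); print(n,[k for k in c],c["fx"],np.round(c["world_from_camera"],3).tolist())
    for t in ["set_knob_grip","stop_face","foot_mid","jig","timer"]:
        zz={"set_knob_grip":.047,"stop_face":.033,"foot_mid":.032,"jig":0.,"timer":0}[t]
        for m in mark_of(t,n)[:3]:
            r,k=m["location"]; print(t,round(m["score"],2),np.round([r,k]),np.round(world(c,r,k,z=zz),4))
E
```

```text
{'time_s': 0.0, 'qpos': array([7.21376033e+01, 1.38306216e+01, 2.14294834e-01, 7.65017353e+01,
       7.78622060e-05, 8.99990478e+01]), 'dq': array([ 0.05288841, -0.01995048, -0.04735187, -0.13253328, -0.01814497,
        0.07810608]), 'joint_torque': array([-2.02680858e-03, -3.72321582e+01,  2.52405989e+01,  1.70506089e-02,
       -2.83351137e-04,  6.73834620e-06]), 'position': array([0.15318207, 0.47532846, 0.24443054]), 'ee_rot': array([-1.79881938e+02, -7.98240979e-05,  1.62138555e+02]), 'force': array([ 0.40075263, -0.10359757, -0.41375459]), 'torque': array([-0.03437766, -0.02302015,  0.0347739 ]), 'gripper_force': 0.0, 'grip_width': 0.08524083986317509}
top ['pixels', 'depth', 'fx', 'fy', 'cx', 'cy', 'world_from_camera'] 443.7584283181969 [[-0.026, 0.999, -0.04, 0.448], [-1.0, -0.027, -0.004, 0.236], [-0.005, 0.039, 0.999, 1.12], [0.0, 0.0, 0.0, 1.0]]
set_knob_grip 0.64 [135. 382.] [0.6423 0.0903 0.047 ]
stop_face 0.65 [194. 362.] [0.5011 0.1427 0.033 ]
foot_mid 0.98 [159. 273.] [0.5924 0.3592 0.032 ]
foot_mid 0.66 [153. 444.] [ 0.5963 -0.0617  0.032 ]
jig 0.9 [194. 362.] [0.5025 0.1387 0.    ]
jig 0.46 [137. 383.] [0.6451 0.0818 0.    ]
jig 0.3 [163. 219.] [0.5909 0.4995 0.    ]
timer 0.82 [225. 279.] [0.4289 0.3514 0.    ]
timer 0.38 [135. 385.] [0.6501 0.0776 0.    ]
scene ['pixels', 'depth', 'fx', 'fy', 'cx', 'cy', 'world_from_camera'] 423.35240810129494 [[-0.778, 0.276, -0.564, -0.188], [-0.628, -0.314, 0.712, 1.107], [0.02, 0.908, 0.418, 0.576], [0.0, 0.0, 0.0, 1.0]]
set_knob_grip 0.7 [178. 312.] [0.6489 0.0915 0.047 ]
stop_face 0.58 [196. 336.] [0.5178 0.1323 0.033 ]
foot_mid 0.9 [217. 262.] [0.5907 0.3812 0.032 ]
foot_mid 0.67 [178. 351.] [ 0.5672 -0.0215  0.032 ]
jig 0.64 [208. 337.] [0.5016 0.1452 0.    ]
timer 0.92 [242. 311.] [0.4331 0.3534 0.    ]
```

View pics/top0.png

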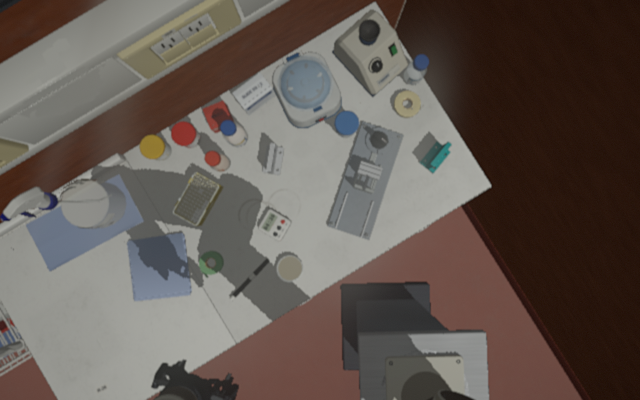

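View pics/scene0.png

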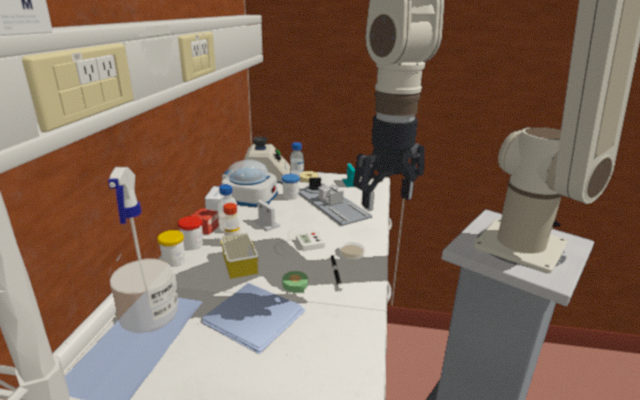

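The top view shows the jig at about (180,366), with the knob at (137,378). Two things could be the foot: the grey aluminium T at (157,271) left of the jig, and the turquoise one at (153,437). The grey one fits the description, because the turquoise one is the look-alike. I'll confirm this in a crop.

```bash
cat > m.py <<'E'
from h import *
def cloud(c):
    r,k=np.mgrid[0:400,0:640]; d=c["depth"]; T=np.array(c["world_from_camera"])
    v=np.stack([(k-c["cx"])/c["fx"]*d,-(r-c["cy"])/c["fy"]*d,-d],-1); return v@T[:3,:3].T+T[:3,3]
E
python3 - <<'E'
from m import *
c=read_camera("top"); P=cloud(c)
im=c["pixels"]; a=cv2.resize(im[115:245,320:410],None,fx=4.5,fy=4.5,interpolation=cv2.INTER_CUBIC); b=cv2.resize(im[130:185,240:300],None,fx=6,fy=6,interpolation=cv2.INTER_CUBIC)
o=np.zeros((max(a.shape[0],b.shape[0]),a.shape[1]+b.shape[1],3),np.uint8); o[:a.shape[0],:a.shape[1]]=a; o[:b.shape[0],a.shape[1]:]=b
cv2.imwrite("pics/crop1.png",o[:,:,::-1])
z=P[...,2]; m=np.zeros(z.shape,bool); m[115:245,320:410]=1
table=np.median(z[190:220,420:440]); print("table z",table)
q=m&(z-table>.006)&(z-table<.14)
n,l,s,ce=cv2.connectedComponentsWithStats(q.astype(np.uint8)); i=1+np.argmax(s[1:,4]); print(s[i])
X=P[l==i][:,:2].astype(np.float32); print(cv2.minAreaRect(X), len(X))
q=np.zeros(z.shape,bool); q[130:185,240:300]=1
for lo,hi in [(.004,.1),(.045,.09)]:
    w=q&(z-table>lo)&(z-table<hi); n,l,s,ce=cv2.connectedComponentsWithStats(w.astype(np.uint8)); i=1+np.argmax(s[1:,4])
    X=P[l==i]; print(lo,s[i],X.mean(0),cv2.minAreaRect(X[:,:2].astype(np.float32)))
E
```

```text
table z -0.0008901444755140542
[ 328  121   76  119 4770]
((0.5386120080947876, 0.13164271414279938), (0.11170870810747147, 0.27950313687324524), 70.01191711425781) 4770
0.004 [262 142  22  33 500] [0.59476923 0.35992144 0.02895806] ((0.6006405353546143, 0.36425745487213135), (0.051610298454761505, 0.07976216077804565), 80.74649810791016)
0.045 [266 142  10  30 178] [0.59474297 0.36147605 0.06158863] ((0.5954768061637878, 0.36224353313446045), (0.01255799364298582, 0.07013466209173203), 80.18514251708984)
```

View pics/crop1.png

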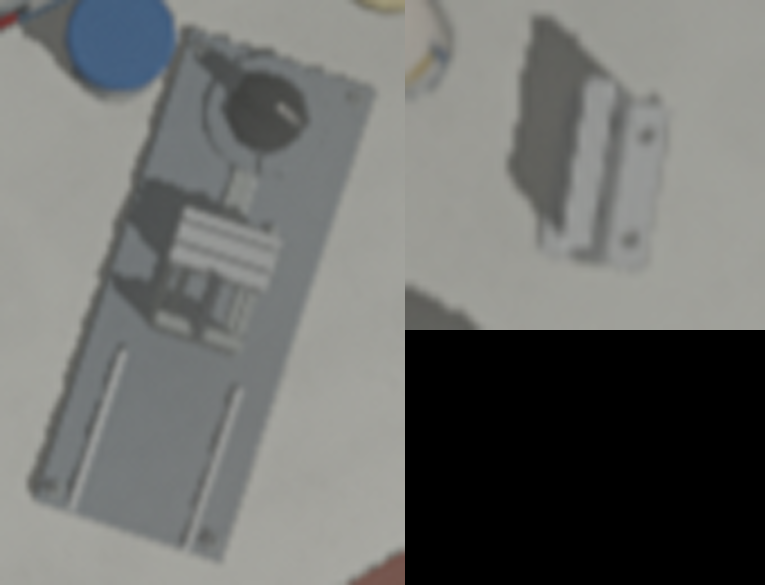

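The crop confirms that the grey T at (157,271) is the foot: aluminium, with a flange, holes and a web. The knob's white line points right and down, roughly 0.37 rad. Next I'll refine the knob pose and its angle.

```bash
cat >> m.py <<'E'
O=np.array([.5010,.1453]); JY=160.0
def jig(x,y):
    a=np.radians(JY); ey=np.array([np.cos(a),np.sin(a)]); ex=np.array([ey[1],-ey[0]]); return O+x*ex+y*ey
def injig(P):
    a=np.radians(JY); ey=np.array([np.cos(a),np.sin(a)]); ex=np.array([ey[1],-ey[0]]); d=np.asarray(P)[...,:2]-O; return np.stack([d@ex,d@ey],-1)
def plan(x,y,z,yaw):
    s=get_state(); p=np.array(s["position"]); a=s["ee_rot"][2]
    dt=(a-yaw+90)%180-90   # positive turn = clockwise
    w=np.array([x,y,z])-p
    def sh(a):
        a=np.radians(a); return np.round(np.array([w[0]*np.cos(a)+w[1]*np.sin(a),w[0]*np.sin(a)-w[1]*np.cos(a),-w[2]])/.03,2)
    print("pose",np.round(p,4),np.round(s["ee_rot"],1),"q6",round(s["qpos"][5],1),"turn(6deg)",round(dt/6,2),"shift(30mm) before turn",sh(a),"after",sh(a-dt))
E
python3 - <<'E'
from m import *
c=read_camera("top"); P=cloud(c); z=P[...,2]+.0009; J=injig(P)
k=jig(0,-.145); print("knob axis",k)
near=np.hypot(J[...,0],J[...,1]+.145)<.04
for lo,hi in [(.048,.06),(.02,.03)]:
    w=near&(z>lo)&(z<hi); X=P[w]; print(lo,len(X),injig(X.mean(0)),z[w].mean(),cv2.minAreaRect(X[:,:2].astype(np.float32)))
g=c["pixels"].astype(int).min(2); w=near&(z>.04)&(g>110); X=P[w]
print("white",len(X),J[w].mean(0)); d=cv2.fitLine(X[:,:2].astype(np.float32),cv2.DIST_L2,0,.01,.01).ravel(); print(np.degrees(np.arctan2(d[1],d[0])))
w=near&(z>.048)&(z<.06); gw=np.where(w,g,0); ys,xs=np.where(w); print(np.sort(g[w])[-25:])
# ribs and stop profile
w=(abs(J[...,0])<.02)&(J[...,1]<.02)&(J[...,1]>-.09)
for y in np.arange(-.09,.02,.005):
    q=w&(abs(J[...,1]-y)<.0025); print(round(y,3),np.round(z[q].max(),3),end="; ")
print(tip_extent)
plan(*k,.15,48)
E
```

```text
knob axis [0.63725543 0.09570708]
0.048 104 [-0.00048627 -0.14377577] 0.05380319445709964 ((0.6365214586257935, 0.09534148871898651), (0.04005521163344383, 0.014504886232316494), 47.076019287109375)
0.02 122 [ 0.00114944 -0.13997477] 0.024316309415881282 ((0.6356540322303772, 0.09691239893436432), (0.05684313923120499, 0.04655083268880844), 46.435245513916016)
white 2 [-0.00831234 -0.14074773]
61.35842
[ 84  84  85  86  87  88  88  89  91  92  92  93  94  96  96  98  99 100
 103 103 105 109 110 111 112]
-0.09 0.017; -0.085 0.019; Traceback (most recent call last):
  File "<stdin>", line 13, in <module>
    return umr_maximum(a, axis, None, out, keepdims, initial, where)
ValueError: zero-size array to reduction operation maximum which has no identity
```

>>> play_rows --commands '[{"turn": -1}, {"turn": -1}, {"turn": -1}, {"turn": -1}, {"turn": -1}]' --fingers 0.45 --squeeze 60

```text
schema error: expected keys x, y, z, turn
```

```bash
python3 - <<'E'
from m import *
print(tip_extent if not callable(tip_extent) else tip_extent())
plan(.6365,.0954,.15,47.1); print(get_state()["grip_width"])
E
```

```text
0.014
pose [0.1534 0.4759 0.2453] [180.    0.  162.1] q6 90.0 turn(6deg) -10.83 shift(30mm) before turn [-19.22  -7.13   3.18] after [ -1.67 -20.43   3.18]
0.08545328843798575
```

>>> play_rows --commands '[{"x": 0, "y": 0, "z": 0, "turn": -1}, {"x": 0, "y": 0, "z": 0, "turn": -1}, {"x": 0, "y": 0, "z": 0, "turn": -1}, {"x": 0, "y": 0, "z": 0, "turn": -1}, {"x": 0, "y": 0, "z": 0, "turn": -1}, {"x": 0, "y": 0, "z": 0, "turn": -1}]' --fingers 0.45 --squeeze 60

```text
time_s: 1.3
position: [0.1534, 0.4759, 0.2453]
ee_rot: [180.0, 0.0, -161.6]
force: [-0.7, -0.1, -1.1]
grip_width: 0.0386
gripper_force: 0.0
```

```bash
python3 - <<'E'
from m import *
plan(.6365,.0954,.15,47.1); s=get_state(); print(s["grip_width"],s["qpos"])
E
```

```text
pose [0.1534 0.4759 0.2453] [ 180.     0.  -161.6] q6 53.8 turn(6deg) -4.79 shift(30mm) before turn [-11.28 -17.12   3.18] after [ -1.67 -20.43   3.18]
0.0385997327216572 [ 7.21364119e+01  1.37833421e+01  2.89152738e-01  7.65010009e+01
 -2.51502397e-04  5.37524345e+01]
```

>>> play_rows --commands '[{"x": 0, "y": 0, "z": 0, "turn": -1}, {"x": 0, "y": 0, "z": 0, "turn": -1}, {"x": 0, "y": 0, "z": 0, "turn": -1}, {"x": 0, "y": 0, "z": 0, "turn": -1}, {"x": 0, "y": 0, "z": 0, "turn": -0.8}, {"x": -0.1, "y": -1, "z": 0, "turn": 0}, {"x": -0.1, "y": -1, "z": 0, "turn": 0}, {"x": -0.1, "y": -1, "z": 0, "turn": 0}, {"x": -0.1, "y": -1, "z": 0, "turn": 0}, {"x": -0.1, "y": -1, "z": 0, "turn": 0}]'

```text
time_s: 2.3
position: [0.274, 0.3837, 0.2454]
ee_rot: [180.0, 0.0, -133.0]
force: [0.1, 0.2, 0.7]
grip_width: 0.0385
gripper_force: 0.0
```

>>> play_rows --commands '[{"x": -0.1, "y": -1, "z": 0.2, "turn": 0}, {"x": -0.1, "y": -1, "z": 0.2, "turn": 0}, {"x": -0.1, "y": -1, "z": 0.2, "turn": 0}, {"x": -0.1, "y": -1, "z": 0.2, "turn": 0}, {"x": -0.1, "y": -1, "z": 0.2, "turn": 0}, {"x": -0.1, "y": -1, "z": 0.2, "turn": 0}, {"x": -0.1, "y": -1, "z": 0.2, "turn": 0}, {"x": -0.1, "y": -1, "z": 0.2, "turn": 0}, {"x": -0.1, "y": -1, "z": 0.2, "turn": 0}, {"x": -0.1, "y": -1, "z": 0.2, "turn": 0}]'

```text
time_s: 3.3
position: [0.5139, 0.2006, 0.1851]
ee_rot: [-180.0, 0.0, -133.1]
force: [0.4, 1.2, 0.4]
grip_width: 0.0384
gripper_force: 0.0
```

```bash
python3 - <<'E'
from m import *
plan(.6365,.0954,.15,47.1); s=get_state(); print(s["grip_width"],s["qpos"])
E
```

```text
pose [0.5139 0.2006 0.1851] [-180.     0.  -133.1] q6 -25.6 turn(6deg) -0.03 shift(30mm) before turn [-0.23 -5.38  1.17] after [-0.21 -5.38  1.17]
0.038427217150950065 [ 2.13272226e+01  2.14247071e+01  1.80264973e+00  7.03644751e+01
  4.58193844e-03 -2.56050280e+01]
```

>>> play_rows --commands '[{"x": 0, "y": -1, "z": 0.2, "turn": 0}, {"x": 0, "y": -1, "z": 0.2, "turn": 0}, {"x": -0.1, "y": -1, "z": 0.2, "turn": 0}, {"x": -0.1, "y": -1, "z": 0.2, "turn": 0}, {"x": 0, "y": -1, "z": 0.2, "turn": 0}, {"x": 0, "y": -0.38, "z": 0.2, "turn": 0}, {"x": 0, "y": 0, "z": 0, "turn": 0}]'

```text
time_s: 4.0
position: [0.6349, 0.0944, 0.1477]
ee_rot: [179.9, -0.1, -133.2]
force: [-0.2, -0.3, -0.4]
grip_width: 0.0385
gripper_force: 0.0
```

```bash
python3 - <<'E'
from m import *
plan(.6365,.0954,.044,47.1)
E
```

```text
pose [0.6349 0.0944 0.1477] [ 1.799e+02 -1.000e-01 -1.332e+02] q6 -38.4 turn(6deg) -0.05 shift(30mm) before turn [-0.06 -0.02  3.46] after [-0.06 -0.02  3.46]
```

>>> play_rows --commands '[{"x": -0.06, "y": 0, "z": 0.8, "turn": 0}, {"x": 0, "y": 0, "z": 0.8, "turn": 0}, {"x": 0, "y": 0, "z": 0.8, "turn": 0}, {"x": 0, "y": 0, "z": 0.7, "turn": 0}, {"x": 0, "y": 0, "z": 0.36, "turn": 0}, {"x": 0, "y": 0, "z": 0, "turn": 0}]'

```text
time_s: 4.6
position: [0.6341, 0.0978, 0.044]
ee_rot: [179.8, -0.2, -133.0]
force: [0.1, -0.1, 0.1]
grip_width: 0.0387
gripper_force: 0.0
```

>>> play_rows --commands '[{"x": 0, "y": 0, "z": 0, "turn": 0}, {"x": 0, "y": 0, "z": 0, "turn": 0}, {"x": 0, "y": 0, "z": 0, "turn": 0}, {"x": 0, "y": 0, "z": 0, "turn": 0}, {"x": 0, "y": 0, "z": 0, "turn": 0}]' --fingers 0 --squeeze 50

```text
time_s: 5.1
position: [0.6371, 0.0974, 0.0473]
ee_rot: [-179.9, 0.2, -133.0]
force: [-1.1, 1.1, 6.6]
grip_width: 0.013
gripper_force: 50.6
```

```bash
python3 - <<'E'
from m import *
plan(.6365,.0954,.044,169.8-180); print({k:get_state()[k] for k in ["grip_width","force","torque","time_s"]})
E
```

```text
pose [0.6371 0.0974 0.0473] [-179.9    0.2 -133. ] q6 -38.3 turn(6deg) 9.53 shift(30mm) before turn [ 0.06 -0.03  0.11] after [ 0.01 -0.07  0.11]
{'grip_width': 0.013028188939377839, 'force': array([-1.09007414,  1.10222948,  6.55158053]), 'torque': array([0.23899711, 0.28955097, 0.1745195 ]), 'time_s': 5.1}
```

>>> play_rows --commands '[{"x": 0, "y": 0, "z": -0.1, "turn": 0.5}, {"x": 0, "y": 0, "z": 0, "turn": 1}, {"x": 0, "y": 0, "z": 0, "turn": 1}, {"x": 0, "y": 0, "z": 0, "turn": 1}, {"x": 0, "y": 0, "z": 0, "turn": 1}, {"x": 0, "y": 0, "z": 0, "turn": 1}, {"x": 0, "y": 0, "z": 0, "turn": 1}, {"x": 0, "y": 0, "z": 0, "turn": 1}, {"x": 0, "y": 0, "z": 0, "turn": 1}, {"x": 0, "y": 0, "z": 0, "turn": 1}]'

```text
time_s: 6.1
position: [0.638, 0.0945, 0.0474]
ee_rot: [-179.8, 0.2, 169.6]
force: [6.7, -5.8, -8.1]
grip_width: 0.0127
gripper_force: 50.7
```

>>> play_rows --commands '[{"x": 0, "y": 0, "z": 0, "turn": 0}, {"x": 0, "y": 0, "z": 0, "turn": 0}, {"x": 0, "y": 0, "z": 0, "turn": 0}]'

```text
time_s: 6.4
position: [0.638, 0.0945, 0.0474]
ee_rot: [-179.8, 0.2, 169.8]
force: [6.6, -4.5, -8.4]
grip_width: 0.013
gripper_force: 50.7
```

>>> play_rows --commands '[{"x": 0, "y": 0, "z": 0, "turn": 0}, {"x": 0, "y": 0, "z": 0, "turn": 0}, {"x": 0, "y": 0, "z": 0, "turn": 0}, {"x": 0, "y": 0, "z": -0.5, "turn": 0}, {"x": 0, "y": 0, "z": -1, "turn": 0}, {"x": 0, "y": 0, "z": -1, "turn": 0}, {"x": 0, "y": 0, "z": -1, "turn": 0}, {"x": 0, "y": 0, "z": -1, "turn": 0}, {"x": 0, "y": 0, "z": -1, "turn": 0}]' --fingers 0.45

```text
time_s: 7.3
position: [0.6358, 0.0973, 0.2152]
ee_rot: [180.0, 0.0, 170.0]
force: [0.1, 0.5, 0.1]
grip_width: 0.0384
gripper_force: 0.0
```

```bash
python3 - <<'E'
from m import *
plan(.5955,.3622,.2,170.2)
c=read_camera("scene"); save(c,"knob_s.png",(160,240,270,390),6)
E
```

```text
pose [0.6358 0.0973 0.2152] [180.   0. 170.] q6 18.7 turn(6deg) -0.04 shift(30mm) before turn [2.86 8.46 0.51] after [2.83 8.47 0.51]
```

View pics/knob_s.png

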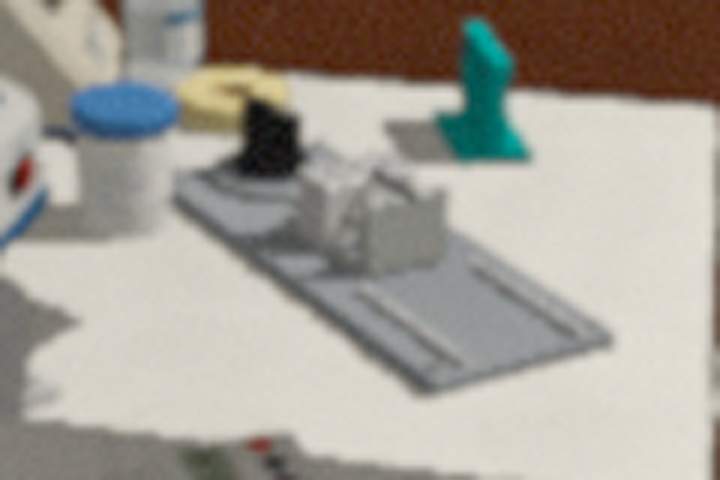

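>>> play_rows --commands '[{"x": 0.3, "y": 0.9, "z": 0, "turn": 0}, {"x": 0.3, "y": 0.9, "z": 0, "turn": 0}, {"x": 0.3, "y": 0.9, "z": 0, "turn": 0}, {"x": 0.3, "y": 0.9, "z": 0, "turn": 0}, {"x": 0.3, "y": 0.9, "z": 0, "turn": 0}, {"x": 0.3, "y": 0.9, "z": 0.2, "turn": 0}, {"x": 0.3, "y": 0.9, "z": 0.6, "turn": 0}, {"x": 0.3, "y": 0.9, "z": 0.8, "turn": 0}, {"x": 0.4, "y": 1, "z": 0.6, "turn": 0}, {"x": 0.0, "y": 0.3, "z": 0, "turn": 0}]' --fingers 0.6

```text
time_s: 8.35
position: [0.5945, 0.3654, 0.1436]
ee_rot: [-179.8, -0.3, 170.2]
force: [-0.2, 0.0, -0.4]
grip_width: 0.0514
gripper_force: 0.0
```

```bash
python3 - <<'E'
from m import *
plan(.5955,.3622,.038,170.2)
c=read_camera("top"); im=c["pixels"]; a=cv2.resize(im[115:205,335:410],None,fx=5,fy=5,interpolation=cv2.INTER_CUBIC); b=cv2.resize(im[115:205,225:325],None,fx=4,fy=5,interpolation=cv2.INTER_CUBIC)
cv2.imwrite("pics/k2.png",np.hstack([a,b])[:,:,::-1])
P=cloud(c); z=P[...,2]+.0009; J=injig(P)
w=(np.hypot(J[...,0],J[...,1]+.145)<.04)&(z>.048)&(z<.06); print(w.sum(),P[w].mean(0),cv2.minAreaRect(P[w][:,:2].astype(np.float32)))
w=(abs(J[...,0])<.03)&(J[...,1]<.02)&(J[...,1]>-.1)
for y in np.arange(-.1,.02,.005):
    q=w&(abs(J[...,1]-y)<.0025)
    if q.any(): print(round(y,3),np.round(z[q].max(),3),end="; ")
q=w&(z>.035); print(cv2.minAreaRect(J[q].astype(np.float32)),J[q].min(0),J[q].max(0))
E
```

```text
pose [0.5945 0.3654 0.1436] [-179.8   -0.3  170.2] q6 41.4 turn(6deg) -0.0 shift(30mm) before turn [-0.05 -0.1   3.52] after [-0.05 -0.1   3.52]
101 [0.6361058  0.09554571 0.05297006] ((0.636048436164856, 0.09518321603536606), (0.013803591951727867, 0.0417865552008152), 79.0746078491211)
-0.1 0.018; -0.095 0.018; -0.09 0.018; -0.085 0.019; -0.08 0.02; -0.075 0.017; -0.07 0.053; -0.065 0.054; -0.06 0.055; -0.055 0.055; -0.05 0.054; -0.045 0.054; -0.04 0.057; -0.035 0.056; -0.03 0.056; -0.025 0.057; -0.02 0.059; -0.015 0.057; -0.01 0.061; -0.005 0.056; 0.0 0.015; 0.005 0.015; 0.01 0.016; 0.015 0.016; ((-0.0009936168789863586, -0.0380985327064991), (0.056290216743946075, 0.06597188115119934), 0.27923583984375) [-0.02908127 -0.07112347] [ 0.0272399  -0.00504592]
```

View pics/k2.png

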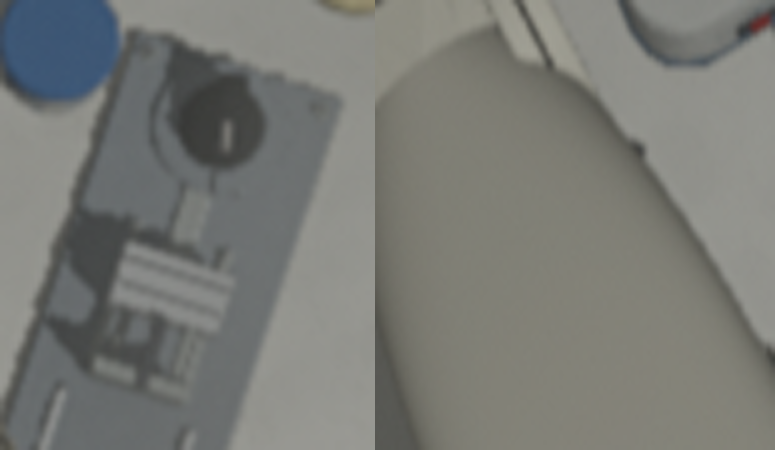

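The knob bar is now at 169.1° (θ≈1.41 rad), and the white line at (142,380) points straight down the picture, at the index mark. Now I'll grasp the foot.

>>> play_rows --commands '[{"x": 0, "y": -0.1, "z": 0.8, "turn": 0}, {"x": 0, "y": 0, "z": 0.9, "turn": 0}, {"x": 0, "y": 0, "z": 0.8, "turn": 0}, {"x": 0, "y": 0, "z": 0.6, "turn": 0}, {"x": 0, "y": 0, "z": 0.4, "turn": 0}, {"x": 0, "y": 0, "z": 0, "turn": 0}, {"x": 0, "y": 0, "z": 0, "turn": 0}]'

```text
time_s: 9.1
position: [0.5983, 0.3597, 0.0437]
ee_rot: [179.9, 0.1, 169.9]
force: [-0.5, -1.2, 0.6]
grip_width: 0.0513
gripper_force: 0.0
```

>>> play_rows --commands '[{"x": 0, "y": 0, "z": 0, "turn": 0}, {"x": 0, "y": 0, "z": 0, "turn": 0}, {"x": 0, "y": 0, "z": 0, "turn": 0}, {"x": 0, "y": 0, "z": 0, "turn": 0}, {"x": 0, "y": 0, "z": 0, "turn": 0}, {"x": 0, "y": 0, "z": 0, "turn": 0}]' --fingers 0 --squeeze 60

```text
time_s: 9.7
position: [0.5981, 0.3603, 0.0437]
ee_rot: [179.9, 0.1, 169.9]
force: [-0.9, 0.5, 5.9]
grip_width: 0.0107
gripper_force: 61.3
```

>>> play_rows --commands '[{"x": 0, "y": 0, "z": -0.5, "turn": 0}, {"x": 0, "y": 0, "z": -1, "turn": 0}, {"x": 0, "y": 0, "z": -1, "turn": 0}, {"x": 0, "y": 0, "z": -1, "turn": 0}, {"x": 0, "y": 0, "z": -0.5, "turn": 0}, {"x": 0, "y": 0, "z": 0, "turn": 0.8}, {"x": 0, "y": 0, "z": 0, "turn": 0.9}, {"x": 0, "y": 0, "z": 0, "turn": 0}]'

```text
time_s: 10.5
position: [0.597, 0.3594, 0.1625]
ee_rot: [-179.9, -0.0, 159.7]
force: [0.4, 0.5, -1.5]
grip_width: 0.0113
gripper_force: 60.2
```

```bash
python3 - <<'E'
from m import *
t=jig(0,.058); print(t); plan(*t,.16,160)
s=get_state(); print(s["force"],s["torque"],s["grip_width"])
c=read_camera("scene"); save(c,"lift.png",(120,280,190,400),3)
E
```

```text
[0.44649783 0.16513717]
pose [0.597  0.3594 0.1625] [-179.9   -0.   159.7] q6 51.3 turn(6deg) -0.04 shift(30mm) before turn [ 2.46 -7.81  0.08] after [ 2.5  -7.8   0.08]
[ 0.40091903  0.48721354 -1.46209041] [-0.01126318  0.02170583 -0.00761132] 0.011316056099849859
```

View pics/lift.png

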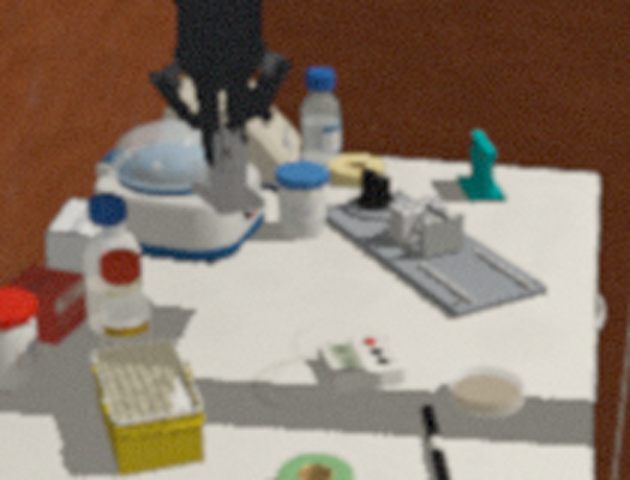

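The lift crop shows the foot held upright, with its web between the pads and everything else undisturbed. Now I'll carry it over the lane.

>>> play_rows --commands '[{"x": 0.3, "y": -0.9, "z": 0, "turn": 0}, {"x": 0.3, "y": -0.9, "z": 0, "turn": 0}, {"x": 0.3, "y": -0.9, "z": 0, "turn": 0}, {"x": 0.3, "y": -0.9, "z": 0, "turn": 0}, {"x": 0.3, "y": -0.9, "z": 0, "turn": 0}, {"x": 0.3, "y": -0.9, "z": 0, "turn": 0}, {"x": 0.3, "y": -0.9, "z": 0, "turn": 0}, {"x": 0.3, "y": -0.9, "z": 0, "turn": 0}, {"x": 0.1, "y": -0.6, "z": 0, "turn": 0}, {"x": 0, "y": 0, "z": 0, "turn": 0}]'

```text
time_s: 11.55
position: [0.4442, 0.1644, 0.1625]
ee_rot: [-179.9, -0.1, 159.7]
force: [0.1, -0.1, -2.1]
grip_width: 0.0112
gripper_force: 60.3
```

```bash
python3 - <<'E'
from m import *
plan(*jig(-.0005,.058),.075,160)
E
```

```text
pose [0.4442 0.1644 0.1625] [-1.799e+02 -1.000e-01  1.597e+02] q6 40.6 turn(6deg) -0.05 shift(30mm) before turn [-0.06  0.03  2.92] after [-0.06  0.03  2.92]
```

>>> play_rows --commands '[{"x": 0, "y": 0, "z": 0.8, "turn": 0}, {"x": 0, "y": 0, "z": 0.9, "turn": 0}, {"x": 0, "y": 0, "z": 0.8, "turn": 0}, {"x": 0, "y": 0, "z": 0.4, "turn": 0}, {"x": 0, "y": 0, "z": 0, "turn": 0}]'

```text
time_s: 12.05
position: [0.4449, 0.1663, 0.0736]
ee_rot: [-179.9, -0.2, 159.8]
force: [0.0, -0.2, -1.4]
grip_width: 0.0113
gripper_force: 60.2
```

```bash
python3 - <<'E'
from m import *
plan(*jig(-.0005,.058),.0537,160)
c=read_camera("scene"); save(c,"low.png",(150,250,280,400),6)
P=cloud(c); J=injig(P); z=P[...,2]
c2=read_camera("top"); P2=cloud(c2); J2=injig(P2)
for PP,n in ((P,"scene"),(P2,"top")):
    J=injig(PP); z=PP[...,2]; m=(abs(J[...,0])<.03)&(J[...,1]>.01)&(J[...,1]<.11)
    for lo,hi in ((.028,.034),(.034,.045),(.05,.08)):
        q=m&(z>lo)&(z<hi)
        if q.sum()>5: print(n,lo,q.sum(),np.percentile(J[q],[2,98],axis=0).round(4).tolist())
E
```

```text
pose [0.4449 0.1663 0.0736] [-179.9   -0.2  159.8] q6 40.7 turn(6deg) -0.03 shift(30mm) before turn [-0.06 -0.03  0.66] after [-0.06 -0.03  0.66]
scene 0.028 38 [[-0.021, 0.0358], [0.022, 0.104]]
scene 0.034 132 [[-0.0195, 0.0328], [0.0222, 0.1035]]
scene 0.05 146 [[-0.0058, 0.0327], [0.019, 0.1021]]
top 0.034 7 [[0.0175, 0.09], [0.0238, 0.096]]
```

View pics/low.png

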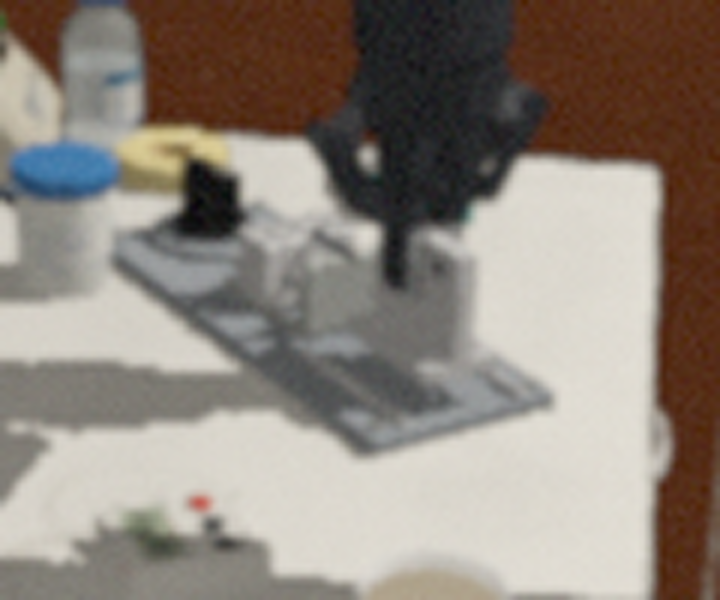

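The low crop shows the foot upright over the lane between the ribs. It spans x ±22 mm and y 33–103 mm in the jig frame, clear of the stop. Next I'll lower it to the bed.

>>> play_rows --commands '[{"x": 0, "y": 0, "z": 0.25, "turn": -0.03}, {"x": 0, "y": 0, "z": 0.25, "turn": 0}, {"x": 0, "y": 0, "z": 0.1, "turn": 0}, {"x": 0, "y": 0, "z": 0, "turn": 0}, {"x": 0, "y": 0, "z": 0, "turn": 0}]'

```text
time_s: 12.65
position: [0.4461, 0.1662, 0.0575]
ee_rot: [-180.0, -0.0, 159.9]
force: [0.1, -0.7, -1.0]
grip_width: 0.0113
gripper_force: 60.2
```

>>> play_rows --commands '[{"x": 0, "y": 0, "z": 0.1, "turn": 0}, {"x": 0, "y": 0, "z": 0, "turn": 0}, {"x": 0, "y": 0, "z": 0, "turn": 0}]'

```text
time_s: 12.95
position: [0.446, 0.1662, 0.0545]
ee_rot: [-180.0, -0.0, 159.9]
force: [0.6, 1.6, -1.3]
grip_width: 0.0112
gripper_force: 60.2
```

>>> play_rows --commands '[{"x": 0, "y": 0, "z": 0.05, "turn": 0}, {"x": 0, "y": 0, "z": 0.05, "turn": 0}, {"x": 0, "y": 0, "z": 0, "turn": 0}, {"x": 0, "y": 0, "z": 0, "turn": 0}]'

```text
time_s: 13.35
position: [0.4463, 0.1664, 0.0536]
ee_rot: [179.9, 0.1, 159.9]
force: [-5.1, -0.8, 13.8]
grip_width: 0.011
gripper_force: 62.7
```

>>> play_rows --commands '[{"x": 0, "y": 0, "z": -0.05, "turn": 0}, {"x": -0.15, "y": 0, "z": 0, "turn": 0}, {"x": -0.15, "y": 0, "z": 0, "turn": 0}, {"x": -0.15, "y": 0, "z": 0, "turn": 0}, {"x": -0.15, "y": 0, "z": 0, "turn": 0}, {"x": -0.15, "y": 0, "z": 0, "turn": 0}, {"x": 0, "y": 0, "z": 0, "turn": 0}, {"x": 0, "y": 0, "z": 0, "turn": 0}]'

```text
time_s: 14.15
position: [0.4679, 0.159, 0.0536]
ee_rot: [179.9, 0.0, 159.9]
force: [-2.4, 1.2, 5.9]
grip_width: 0.0113
gripper_force: 61.4
```

```bash
cat >> m.py <<'E'
def st():
    s=get_state(); a=np.radians(JY); ey=np.array([np.cos(a),np.sin(a)]); f=np.array(s["force"])
    print("jig",injig(s["position"]).round(4),"z",round(s["position"][2],4),"Fy",round(f[:2]@ey,1),"Fx",round(f[:2]@[ey[1],-ey[0]],1),"Fz",round(f[2],1),"T",np.round(s["torque"],2),"yaw",s["ee_rot"].round(1),"t",s["time_s"])
E
python3 -c "
from m import *
st()"
```

```text
jig [0.0015 0.0358] z 0.0536 Fy 2.7 Fx 0.3 Fz 5.9 T [0.11 0.36 0.02] yaw [179.9   0.  159.9] t 14.15
```

>>> play_rows --commands '[{"x": -0.1, "y": 0, "z": -0.02, "turn": 0}, {"x": -0.1, "y": 0, "z": 0, "turn": 0}, {"x": -0.1, "y": 0, "z": 0, "turn": 0}, {"x": 0, "y": 0, "z": 0, "turn": 0}, {"x": 0, "y": 0, "z": 0, "turn": 0}]'

```text
time_s: 14.65
position: [0.4763, 0.1553, 0.0536]
ee_rot: [180.0, 0.1, 159.9]
force: [-0.3, 1.0, 1.2]
grip_width: 0.0116
gripper_force: 60.8
```

```bash
python3 -c "
from m import *
st()"
```

```text
jig [0.0009 0.0267] z 0.0536 Fy 0.7 Fx 0.8 Fz 1.2 T [ 0.01 -0.05  0.07] yaw [1.800e+02 1.000e-01 1.599e+02] t 14.65
```

>>> play_rows --commands '[{"x": -0.1, "y": 0, "z": 0, "turn": 0}, {"x": -0.1, "y": 0, "z": 0, "turn": 0}, {"x": 0, "y": 0, "z": 0, "turn": 0}, {"x": 0, "y": 0, "z": 0, "turn": 0}]'

```text
time_s: 15.05
position: [0.4806, 0.1537, 0.0537]
ee_rot: [180.0, -0.1, 159.9]
force: [-4.7, 2.1, 5.6]
grip_width: 0.0113
gripper_force: 61.1
```

```bash
python3 -c "
from m import *
st()"
```

```text
jig [0.0009 0.0221] z 0.0537 Fy 5.1 Fx 0.3 Fz 5.6 T [ 0.37  0.72 -0.03] yaw [ 1.800e+02 -1.000e-01  1.599e+02] t 15.05
```

>>> play_rows --commands '[{"x": -0.1, "y": 0, "z": -0.02, "turn": 0}, {"x": -0.1, "y": 0, "z": -0.02, "turn": 0}, {"x": 0, "y": 0, "z": 0, "turn": 0}, {"x": 0, "y": 0, "z": 0, "turn": 0}]'

```text
time_s: 15.45
position: [0.4856, 0.1516, 0.0538]
ee_rot: [-180.0, -0.2, 159.9]
force: [-3.8, 3.8, -1.3]
grip_width: 0.0111
gripper_force: 60.2
```

```bash
python3 - <<'E'
from m import *
st()
c=read_camera("top"); s=read_camera("scene"); st()
im=c["pixels"]; a=cv2.resize(im[135:215,335:400],None,fx=6,fy=6,interpolation=cv2.INTER_CUBIC); b=cv2.resize(s["pixels"][165:245,300:365],None,fx=6,fy=6,interpolation=cv2.INTER_CUBIC)
cv2.imwrite("pics/push1.png",np.hstack([a,b])[:,:,::-1])
E
```

```text
jig [0.0007 0.0166] z 0.0538 Fy 4.9 Fx 2.3 Fz -1.3 T [0.83 0.77 0.05] yaw [-180.    -0.2  159.9] t 15.45
jig [0.0007 0.0167] z 0.0538 Fy 4.6 Fx 2.6 Fz -1.3 T [0.81 0.84 0.04] yaw [-180.    -0.2  159.9] t 15.55
```

View pics/push1.png

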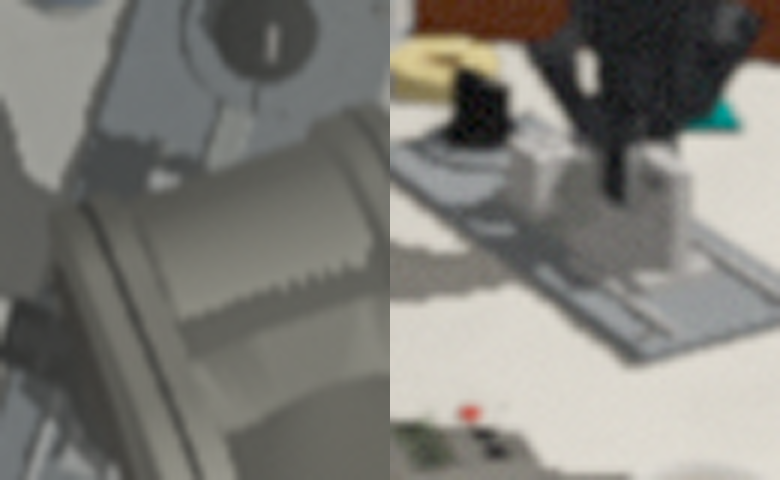

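The scene half shows the foot upright in the lane against the stop plate. The top view is blocked by the wrist. By position and force, the stop is about 9–10 mm in, so I'll push roughly 6 mm more.

>>> play_rows --commands '[{"x": -0.1, "y": 0, "z": 0.02, "turn": 0}, {"x": -0.1, "y": 0, "z": 0, "turn": 0}, {"x": 0, "y": 0, "z": 0, "turn": 0}, {"x": 0, "y": 0, "z": 0, "turn": 0}, {"x": 0, "y": 0, "z": 0, "turn": 0}]'

```text
time_s: 16.05
position: [0.4907, 0.1497, 0.0537]
ee_rot: [-180.0, -0.2, 160.0]
force: [-6.0, 5.1, 2.9]
grip_width: 0.0114
gripper_force: 60.9
```

```bash
python3 - <<'E'
from m import *
st()
c=read_camera("scene"); P=cloud(c); J=injig(P); z=P[...,2]
for lo,hi in ((.012,.019),(.03,.045),(.05,.072)):
    q=(abs(J[...,0])<.03)&(J[...,1]>-.03)&(J[...,1]<.09)&(z>lo)&(z<hi); print(lo,q.sum(),np.percentile(J[q],[2,98],axis=0).round(4).tolist())
q=(abs(J[...,0])<.006)&(J[...,1]>.02)&(J[...,1]<.08)&(z>.03)&(z<.1); print("top z",np.percentile(z[q],[50,90,98]))
# end face of the foot: z vs y tilt
q=(abs(J[...,0]-.002)<.006)&(J[...,1]>.03)&(J[...,1]<.07)&(z>.02)&(z<.07); A=np.c_[z[q],J[q][:,0],np.ones(q.sum())]; print(q.sum(),np.linalg.lstsq(A,J[q][:,1],rcond=None)[0])
for n in ("scene",):
    for m in mark_of("foot_mid",n)[:2]: print("foot",m["score"],injig(world(c,*m["location"],z=.042)))
    for m in mark_of("stop_face",n)[:2]: print("face",m["score"],injig(world(c,*m["location"],z=.033)))
E
```

```text
jig [0.0007 0.0112] z 0.0537 Fy 7.4 Fx 2.7 Fz 2.9 T [0.77 1.26 0.08] yaw [-180.    -0.2  160. ] t 16.05
0.012 118 [[-0.0204, -0.0254], [0.025, 0.07]]
0.03 89 [[-0.0052, -0.022], [0.0231, 0.0532]]
0.05 125 [[-0.0088, -0.0252], [0.0205, 0.0537]]
top z [0.05573385 0.07371656 0.07634366]
101 [-0.01803849 -1.2437792   0.05042698]
foot 0.89 [0.00320544 0.00625798]
face 0.43 [-0.01008304 -0.02004432]
```

>>> play_rows --commands '[{"x": -0.05, "y": 0.03, "z": 0, "turn": 0}, {"x": 0, "y": 0, "z": 0, "turn": 0}, {"x": 0, "y": 0, "z": 0, "turn": 0}, {"x": 0, "y": 0, "z": 0, "turn": 0}, {"x": 0, "y": 0, "z": 0, "turn": 0}]'

```text
time_s: 16.7
position: [0.491, 0.1497, 0.0538]
ee_rot: [-179.9, -0.4, 160.0]
force: [-10.3, 3.5, 7.8]
grip_width: 0.0111
gripper_force: 61.5
```

```bash
python3 - <<'E'
from m import *
st(); c=read_camera("scene"); save(c,"fin.png",(172,232,310,370),10); st()
E
```

```text
jig [0.0008 0.0109] z 0.0538 Fy 10.9 Fx -0.2 Fz 7.8 T [ 0.6   1.99 -0.03] yaw [-179.9   -0.4  160. ] t 16.7
jig [0.0008 0.0109] z 0.0538 Fy 10.5 Fx -0.4 Fz 6.6 T [ 0.71  1.97 -0.04] yaw [-179.9   -0.4  160. ] t 16.75
```

View pics/fin.png

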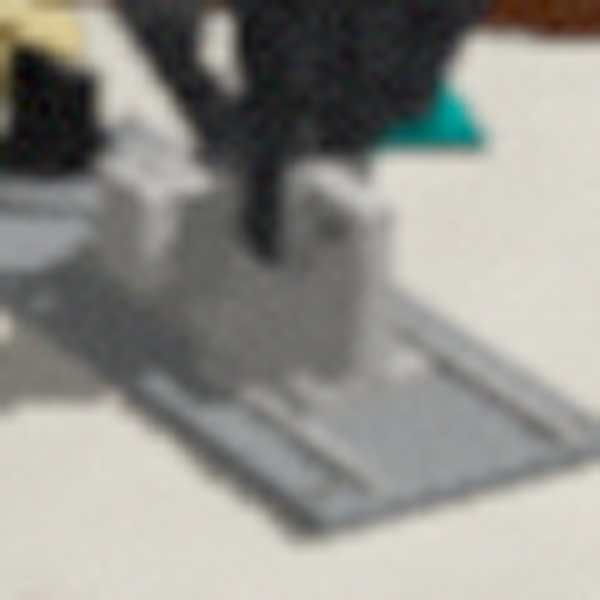

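>>> play_rows --commands '[{"x": 0, "y": 0, "z": -0.03, "turn": 0}, {"x": 0, "y": 0, "z": 0, "turn": 0}, {"x": 0, "y": 0, "z": 0, "turn": 0}, {"x": 0, "y": 0, "z": 0, "turn": 0}]'

```text
time_s: 17.15
position: [0.4912, 0.1496, 0.0539]
ee_rot: [-179.9, -0.3, 160.0]
force: [-7.0, 3.0, -0.2]
grip_width: 0.0112
gripper_force: 60.4
```

```bash
python3 - <<'E'
from m import *
st()
E
```

```text
jig [0.0007 0.0107] z 0.0539 Fy 7.6 Fx 0.4 Fz -0.2 T [0.78 1.48 0.06] yaw [-179.9   -0.3  160. ] t 17.15
```

>>> play_rows --commands '[{"x": 0, "y": 0, "z": 0.01, "turn": 0}, {"x": 0, "y": 0, "z": 0, "turn": 0}, {"x": 0, "y": 0, "z": 0, "turn": 0}, {"x": 0, "y": 0, "z": 0, "turn": 0}, {"x": 0, "y": 0, "z": 0, "turn": 0}]'

```text
time_s: 17.65
position: [0.4912, 0.1496, 0.0538]
ee_rot: [-179.9, -0.3, 160.0]
force: [-7.8, 3.7, 2.6]
grip_width: 0.0114
gripper_force: 60.9
```

```bash
python3 - <<'E'
from m import *
st()
s=get_state(); f=np.hypot(*s["force"][:2])
if 6<f<10 and s["gripper_force"]>40: print(job_done())
E
```

```text
jig [0.0007 0.0107] z 0.0538 Fy 8.6 Fx 0.8 Fz 2.6 T [0.62 1.58 0.01] yaw [-179.9   -0.3  160. ] t 17.65
the job is handed in; nothing more can be done
None
```

I turned the knob to about 1.41 rad, then stood the foot in the lane and handed it in still pressed on the spring stop at about 8.6 N (bed friction included), about 15 mm in, at 17.65 s; that depth is from force and arm position, as the pointer was too small or hidden to read in the pictures.

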